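Find the filler bar that snugs the slab in its slicing frame

ROBOT

A 7-joint arm with a two-finger parallel gripper is mounted at the origin on the work surface. World frame = base frame: x ahead of the robot, y to its left, z up, the work surface at z = 0. Lengths are in m, angles in rad, forces in N, time in s.
With the tool pointing down it reaches from about 0.35 to 0.9 m from the base axis. Payload 7.2 kg.
Tool frame: the origin (TCP) lies on the mounting face of the last link; the fingertips stand 173 mm ahead of it and the grasp point (between the pads) lies 155 mm ahead of it; x points along the fingers, y is the direction in which the jaws open and shut, and the axes are right-handed (so a half turn about x gives the same grasp; the last joint's range is limited). The gripper opens to 85 mm and grips with 20 to 120 N. Pads are 22 mm wide; open, the fingers measure 114 mm over their backs; the gripper's body (76 mm by 85 mm) begins 54 mm behind the grasp point. The pads swing forward as they close: fully open they stand 13 mm farther back than shut.
Start: joints at [1.096, 0.411, -0.013, 1.596, 0.006, 1.134, -0.082], TCP at [0.247, -0.574, 0.405] pointing down, gripper open.
Joint ranges: [-2.95, 2.95], [-0.29, 1.99], [-1.47, 1.44], [0.14, 2.54], [-1.03, 4.17], [0.13, 1.85], [-2.86, 2.86]. Speed limits (rad/s): [2.39, 2.39, 3.01, 3.01, 3.14, 3.14, 3.14].

INTERFACE

Orientations are given as [roll, pitch, yaw] about the fixed x, y, z axes, in that order (R = Rz(yaw) Ry(pitch) Rx(roll)).
In Python, from station import sensors, cams, manip, search_frame, regions_of, landmark_of gives the robot as it stands. The module is installed in compiled form; this text tells all that it offers.
- The arm moves only by the shell command python3 -m crank 'ROWS' [OPENING] [FORCE]. ROWS is JSON, a list of rows, each a list of 4 numbers: the shift along the tool's x, y, z in cm, then the turn about the tool's x in degrees. A call has exactly 10 rows; each row is the pose to reach, as a shift and turn from the pose commanded when the call began, along the tool's axes at that moment; what a row does not reach only later rows make up. A row lasts 1/12 s, in which the tool goes at most 41.7 mm and 7.16 degrees, less where a joint would pass 70% of its speed; a pose out of reach is approached as far as the arm can. A call with a gripper value outside its range is refused whole. OPENING is the opening, from 0 (shut) to 1 (fully open), set as the call begins (- or left out, the last holds). The fingers move at their own pace and stop on an object; FORCE is the grip in N (left out, the last holds). Time passes only in rows, so rows that repeat a pose let the fingers close, or fill a call up. It gives the time, the measured TCP pose, the force and the opening at its end, in the units of the state.
- sensors.sense(): the state, without advancing time (a new reading comes with each control period).
- cams.read_camera(name): name is "scene" or "top" or "wrist"; returns the picture (384x512x3 uint8, red, green, blue); there is no depth.
- cams.camera_model(name): a dict with "camera_matrix" (3x3 intrinsics, pixels), "xyz" and "rotation" of the camera in the world. Camera axes: x right, y down, z forward; pixel columns grow to the right and rows downward; lengths in m; the calibration is good to about 2 mm. The wrist camera is an equidistant fisheye: a pixel r from the principal point sees the ray r / f radians off the axis. A picture is of the moment at which its call begins: read the wrist's pose just before it. camera_model takes no time and is no camera call; for the wrist camera it gives the pose at the moment of the call.
- manip.job_done(): hands the job in, once; it reports no verdict.
Trained networks look in the newest picture that a camera, given by its name, has taken for a name from the list of things; names that differ only in an ending like _2 or _b are one class to them, and where a whole thing is asked for, a point or a joint stands for the part that bears it (a point fixed in the world has none). Each returns a list of dicts, best first, with "confidence" (0 to 1); they miss things now and then, are a little off and sometimes report something else, mostly with a low value. They report only what shows in the picture. A call takes as long as a camera call. They do not tell look-alikes from the thing itself.
- search_frame(camera, thing): "box" ([left, top, right, bottom] in pixels, round what is visible of it).
- regions_of(camera, thing): "mask" (384x512 bool, what is visible of it) and "box" ([left, top, right, bottom] in pixels, round what is visible of it).
- landmark_of(camera, thing): "position" ([column, row] in pixels: a listed point, or the origin of a listed thing).
The state is a dict: "t": time; "joint_pos": joint angles; "dq": joint speeds; "effort": joint torques, N m; "tool_pos": TCP position; "tcp_rot": TCP orientation; "contact_force": force on the tool from outside, world axes, zero at the start; "moment": the same for the moment, N m; "gripper_width": finger opening in m.
Only numpy, scipy, OpenCV 4.12 (cv2) and the standard library are available. Lean on these libraries where they do the work, as an engineer would, in place of code of your own. Each camera call takes 0.05 s, during which the arm holds its last target.

TASK

Before slicing, fill the gap between the tall end wall of the steel frame and the sprung follower plate that holds the rice slab: try the filler bars and leave in the one that fits snugly, the thickest that goes fully down onto the bench with a light push of up to about 15 N, lying along the wall and held lightly by the sprung plate. Work gently: if a bar binds, take it out and try a thinner one. Leave the other two standing upright on the bench clear of the frame, and leave the box, brush and bowl alone.

Things in the scene. Friction and masses are not known exactly. Their poses are not given: they have to be found in the camera images.
- frame: fixed bottomless steel slicing frame on the bench, sizes in mm, 164 (its x) x 200 (its y); origin: centre, at bench height. At its +y end the tall end wall, 10 thick, 60 high, 164 along x, inner face at y = +85. Low side rails 22 high at x = -78 and +78, low wall 26 high at the -y end. A pressed rice slab 24 high lies in it; between slab and tall wall stands the follower plate
- gap (a point): point on the inner face of the tall end wall, mid-width, at bench height; axes as the frame's: x along the wall, y from the gap into the wall, z up. The gap lies on its -y side, between this wall and the follower plate; its width differs every time, 12.4 to 23.4, mm, not reported; the bench is its floor
- plate_zone (a point): point fixed to the frame (mm: x 0, y +65, z 40): about the top of the aluminium follower plate, whose true y varies by some 8. Plate 130 along x, 40 high; above height 18 its face leans back from the wall, 7 at the top, as a lead-in. Sprung: yields toward the slab (-y) under about 2 N plus 1 N per mm, solid stop after 4.2 mm
- bar_red: loose filler bar (mm): upright light-wood block 70 long (its x) x 24 thick (its y) x 62 high, with a red grip fin on top, 40 long (x) x 12 thick (y) x 33 high, centred on the block (fin from 62 to 95 above the underside); about 0.1 kg; starts standing on the bench. Origin: centre of its underside; z up
- bar_yellow: loose filler bar (mm): upright light-wood block 70 long (its x) x 20 thick (its y) x 62 high, with a yellow grip fin on top, 40 long (x) x 12 thick (y) x 33 high, centred on the block (fin from 62 to 95 above the underside); about 0.1 kg; starts standing on the bench. Origin: centre of its underside; z up
- bar_green: loose filler bar (mm): upright light-wood block 70 long (its x) x 16 thick (its y) x 62 high, with a green grip fin on top, 40 long (x) x 12 thick (y) x 33 high, centred on the block (fin from 62 to 95 above the underside); about 0.1 kg; starts standing on the bench. Origin: centre of its underside; z up
- kraft_box: bystander: open kraft-brown food box 110 x 150 x 45 mm high; origin: centre of underside
- brush: bystander: brush lying on the bench; origin near its middle, at its underside
- bowl: bystander: white bowl, 100 mm across, 45 high; origin: centre of underside
Not all that is in view belongs to the job. What is shaped like the bar_red but blue or pink is not meant. Leave any purple look-alike of the bar_yellow alone.

How it is judged:
By the outcome, as a careful person would: the job done as asked, in the order asked, and still so for the second after the job is handed in, with the robot touching nothing.
It also fails if it takes over 72 s, if anything falls off the work surface, if the arm or the gripper's body presses on something with over 40 N, if the wrist force passes 120 N, or if a joint passes its speed limit or range.

## Working session

There is one attempt and no reset: what is moved stays moved. The work goes in short steps, Python scripts to look and compute and a shell command to move; the robot and the scene stay as the last step left them, time stands still between calls to the robot, and variables do not carry over. Pictures are saved under pics/ and viewed, and the job is handed in when it is done.

```bash
mkdir -p pics; ls
cat > h.py <<'E'
import numpy as np, cv2
from station import sensors, cams, manip, search_frame, regions_of, landmark_of
def save(im,n): cv2.imwrite('pics/'+n,im[:,:,::-1])
E
python3 - <<'E'
from h import *
for c in ['scene','top','wrist']:
    im=cams.read_camera(c); save(im,f'a_{c}.png')
    m=cams.camera_model(c); print(c,np.round(np.array(m['camera_matrix']),1).tolist(),np.round(m['xyz'],3),np.round(m['rotation'],3).tolist())
s=sensors.sense(); print({k:np.round(v,3).tolist() for k,v in s.items()})
E
```

```text
pics
scene [[351.0, 0.0, 259.6], [0.0, 351.0, 194.1], [0.0, 0.0, 1.0]] [ 1.067 -0.189  0.831] [-2.519, 0.014, 1.19]
top [[382.7, 0.0, 249.7], [0.0, 382.7, 193.3], [0.0, 0.0, 1.0]] [0.484 0.004 1.094] [-3.065, -0.002, -1.545]
wrist [[297.3, 0.0, 255.1], [0.0, 297.3, 190.5], [0.0, 0.0, 1.0]] [ 0.315 -0.546  0.372] [2.849, 0.001, -1.164]
{'t': 0.15, 'joint_pos': [1.096, 0.412, -0.013, 1.597, 0.006, 1.134, -0.082], 'dq': [0.001, -0.004, 0.001, -0.004, -0.001, 0.001, -0.0], 'effort': [0.002, -60.104, 0.683, -29.965, 0.014, 0.008, 0.0], 'tool_pos': [0.247, -0.574, 0.404], 'tcp_rot': [-1.477, 1.57, 2.071], 'contact_force': [-0.235, -0.014, -0.288], 'moment': [-0.007, 0.02, -0.027], 'gripper_width': 0.085}
```

View pics/a_scene.png

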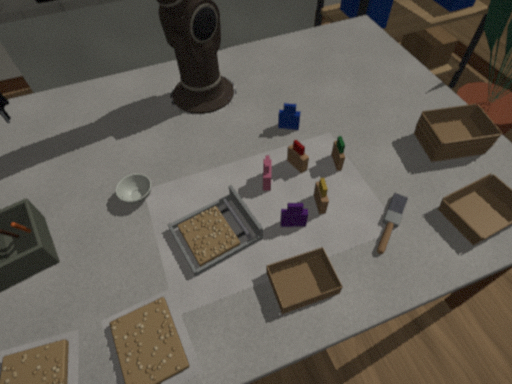

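View pics/a_top.png

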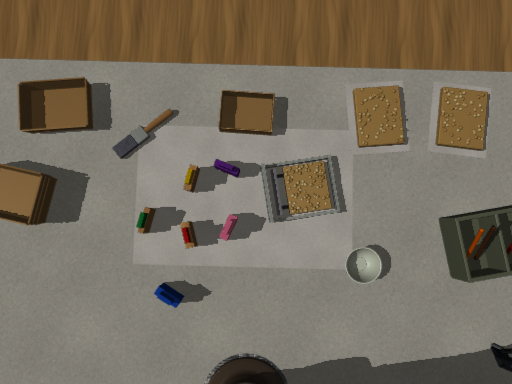

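View pics/a_wrist.png

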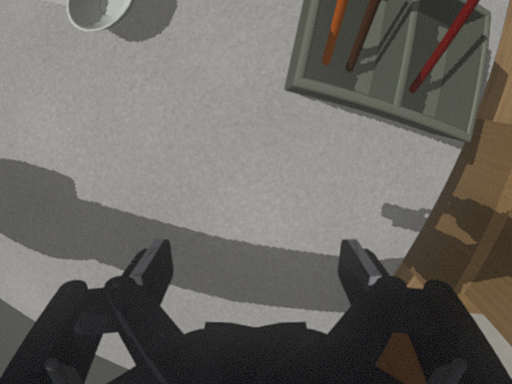

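```bash
cat >> h.py <<'E'
from scipy.spatial.transform import Rotation as R
def RR(m): 
    r=np.array(m['rotation']); return R.from_euler('xyz',r).as_matrix() if r.ndim==1 else r
def rays(name,m,px):
    px=np.atleast_2d(np.asarray(px,float)); K=np.array(m['camera_matrix'])
    d=np.c_[(px[:,0]-K[0,2])/K[0,0],(px[:,1]-K[1,2])/K[1,1]]
    if name=='wrist':
        r=np.hypot(d[:,0],d[:,1])+1e-12; v=np.c_[d/r[:,None]*np.sin(r)[:,None],np.cos(r)]
    else: v=np.c_[d,np.ones(len(d))]
    return v@RR(m).T
def onz(name,m,px,z):
    v=rays(name,m,px); c=np.array(m['xyz']); return c+v*((z-c[2])/v[:,2])[:,None]
def proj(name,m,P):
    P=np.atleast_2d(P); v=(P-np.array(m['xyz']))@RR(m); K=np.array(m['camera_matrix'])
    if name=='wrist':
        rr=np.hypot(v[:,0],v[:,1])+1e-12; th=np.arctan2(rr,v[:,2]); d=v[:,:2]/rr[:,None]*th[:,None]
    else: d=v[:,:2]/v[:,2:]
    return np.c_[d[:,0]*K[0,0]+K[0,2],d[:,1]*K[1,1]+K[1,2]]
E
python3 - <<'E'
from h import *
im=cams.read_camera('top'); m=cams.camera_model('top')
crop=im[130:330,120:370]; save(cv2.resize(crop,None,fx=3,fy=3,interpolation=cv2.INTER_CUBIC)[:600],'b_top.png')
for t in ['bar_red','bar_yellow','bar_green','frame']:
    for r in regions_of('top',t)[:4]:
        q=r['mask']; ys,xs=np.nonzero(q); (c,s,a)=cv2.minAreaRect(np.c_[xs,ys].astype(np.float32)); print(t,round(r['confidence'],2),np.round(r['box']),np.round(c,1),np.round(s,1),round(a,1), im[q].mean(0).round())
    
for t in ['bar_red','bar_yellow','bar_green','frame','gap','plate_zone']:
    print(t,[(round(r['confidence'],2),np.round(r['position'],1).tolist(),onz('top',m,r['position'],0.04 if t=='plate_zone' else 0).round(3).tolist()) for r in landmark_of('top',t)[:3]])
# fins by hue
hsv=cv2.cvtColor(im,cv2.COLOR_RGB2HSV)
for n,hs in dict(red=[(0,6),(174,180)],yellow=[(20,32)],green=[(50,85)]).items():
    k=np.zeros(im.shape[:2],bool)
    for a,b in hs: k|=(hsv[...,0]>=a)&(hsv[...,0]<=b)
    k&=(hsv[...,1]>150)&(hsv[...,2]>60); k[:,:120]=0;k[:,330:]=0;k[:130]=0;k[320:]=0
    ys,xs=np.nonzero(k); 
    if len(xs): c,s,a=cv2.minAreaRect(np.c_[xs,ys].astype(np.float32)); print(n,len(xs),c,s,a,onz('top',m,[c],.095).round(4))
E
```

```text
bar_red 0.86 [180. 220. 199. 247.] [188.2 234.7] [26.2 12.6] 76.0 [93. 51. 33.]
bar_red 0.81 [153. 284. 184. 308.] [168. 295.] [27.2 16.1] 33.7 [12. 30. 71.]
bar_red 0.56 [218. 215. 238. 242.] [227.8 227.2] [10.3 26.5] 24.8 [132.  68.  85.]
bar_yellow 0.87 [184. 166. 198. 190.] [190.6 177.7] [11.1 25.6] 18.4 [96. 73. 26.]
bar_yellow 0.8 [214. 156. 240. 179.] [226.2 167.5] [28.4 10.8] 23.2 [59. 31. 75.]
bar_green 0.74 [138. 204. 157. 231.] [144.8 219.6] [13.9 27.2] 18.4 [50. 54. 30.]
frame 0.61 [263. 158. 338. 220.] [299.6 187.9] [59.  71.5] 81.0 [100. 101.  96.]
bar_red [(0.86, [190.1, 231.3], [[0.456, 0.171, 0.0]]), (0.79, [171.0, 290.0], [[0.29, 0.218, 0.0]]), (0.66, [229.9, 225.4], [[0.475, 0.058, 0.0]])]
bar_yellow [(0.83, [225.8, 166.7], [[0.644, 0.075, 0.0]]), (0.47, [151.0, 219.7], [[0.486, 0.283, 0.0]])]
bar_green [(0.71, [148.6, 221.9], [[0.479, 0.29, 0.0]])]
frame [(0.57, [248.2, 114.6], [[0.798, 0.014, 0.0]]), (0.44, [191.4, 179.7], [[0.603, 0.172, 0.0]])]
gap [(0.66, [268.1, 195.8], [[0.563, -0.049, 0.0]])]
plate_zone [(0.56, [277.0, 191.0], [[0.574, -0.071, 0.04]])]
red 67 (185.2058868408203, 234.82357788085938) (14.794672966003418, 4.365641117095947) 75.96376037597656 [[0.4488 0.1685 0.095 ]]
yellow 74 (188.05406188964844, 175.6756591796875) (6.247161388397217, 15.45350456237793) 9.462323188781738 [[0.6035 0.167  0.095 ]]
green 48 (140.27525329589844, 219.58258056640625) (3.1608269214630127, 14.17582893371582) 16.699241638183594 [[0.4853 0.287  0.095 ]]
```

View pics/b_top.png

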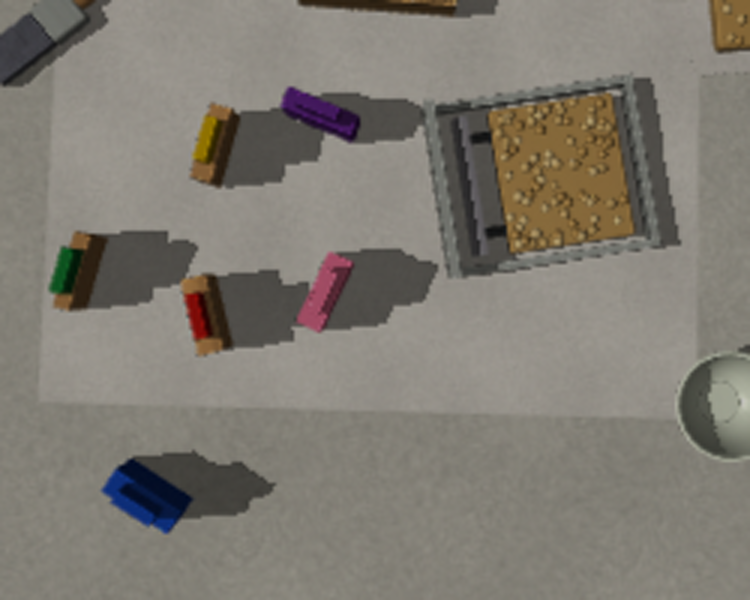

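Run:
```python
from h import *
s=sensors.sense(); T=R.from_euler('xyz',s['tcp_rot']).as_matrix(); print(T.round(3)); print(s['tool_pos'])
m=cams.camera_model('wrist'); C=RR(m); print('cam in tool',T.T@(np.array(m['xyz'])-s['tool_pos'])); print((T.T@C).round(3))
m=cams.camera_model('top')
a=onz('top',m,[[262.7,164.7],[270,222]],.06); print(a, np.degrees(np.arctan2(*(a[0]-a[1])[[1,0]])))
im=cams.read_camera('top'); save(cv2.resize(im[145:235,250:350],None,fx=6,fy=6,interpolation=cv2.INTER_CUBIC),'c_top.png')
```

```text
[[ 0.     0.396 -0.918]
 [-0.    -0.918 -0.396]
 [-1.     0.    -0.   ]]
[ 0.24729576 -0.57398795  0.40473101]
cam in tool [ 0.03157093  0.00113816 -0.07352469]
[[ 0.    -0.289  0.957]
 [ 1.    -0.    -0.   ]
 [ 0.001  0.957  0.289]]
[[ 0.64305558 -0.02957632  0.06      ]
 [ 0.487783   -0.05284714  0.06      ]] 8.523524203835615
```

View pics/c_top.png

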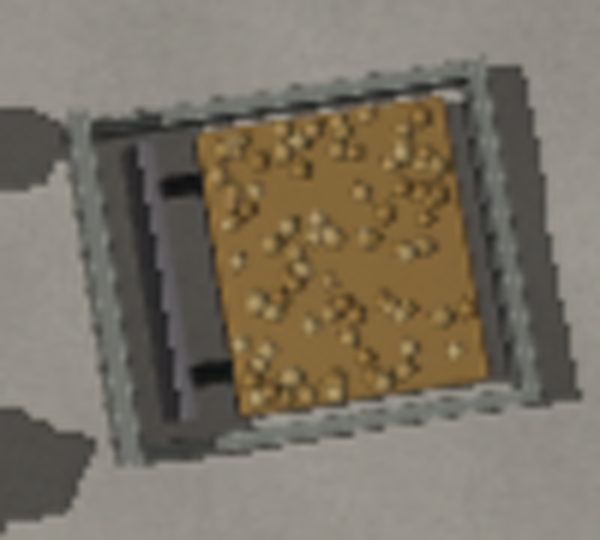

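```bash
python3 -m crank '[[2,-2,-2.5,1],[3,-5,-6,3],[4,-8,-10,5],[5,-11,-14,7],[6,-14,-18,9],[7,-17,-22,11],[8,-20,-26,13],[9,-23,-29.5,14.8],[10,-26,-33,14.8],[11,-29,-36.5,14.8]]' 0.6 30
```

```text
t: 1.58
tool_pos: [0.4383, -0.2213, 0.3091]
tcp_rot: [2.521, 1.57, -0.473]
contact_force: [0.8, -0.3, 0.4]
gripper_width: 0.0512
```

```bash
python3 -m crank '[[0,-2,-1.5,0],[0,-4,-3,0],[0,-6.5,-5,0],[0,-8.5,-6.5,0],[0,-9.7,-7.3,0],[0,-9.7,-7.3,0],[0,-9.7,-7.3,0],[0,-9.7,-7.3,0],[0,-9.7,-7.3,0],[0,-9.7,-7.3,0]]'
python3 - <<'E'
from h import *
m=cams.camera_model('wrist');im=cams.read_camera('wrist'); save(im,'d.png')
import pickle; pickle.dump((im,m),open('d.pkl','wb'))
s=sensors.sense(); print(s['tool_pos'],R.from_euler('xyz',s['tcp_rot']).as_matrix().round(3),s['t'])
E
```

```text
t: 2.42
tool_pos: [0.495, -0.1176, 0.3091]
tcp_rot: [1.139, 1.57, -1.856]
contact_force: [-0.1, 0.1, 0.4]
gripper_width: 0.0508
[ 0.49510664 -0.1174428   0.3091045 ] [[-0.     0.146 -0.989]
 [-0.    -0.989 -0.146]
 [-1.     0.     0.   ]] 2.4667
```

View pics/d.png

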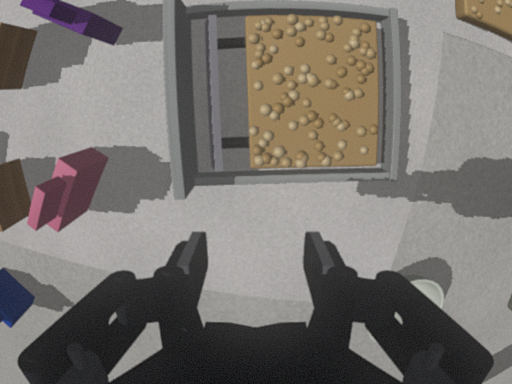

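```bash
python3 -m crank '[[1,-2,-1,0],[2,-4,-2,0],[3,-5.5,-3,0],[3.5,-5.5,-4,0],[3.5,-5.5,-4,0],[3.5,-5.5,-4,0],[3.5,-5.5,-4,0],[3.5,-5.5,-4,0],[3.5,-5.5,-4,0],[3.5,-5.5,-4,0]]'
python3 - <<'E'
from h import *
m=cams.camera_model('wrist');im=cams.read_camera('wrist'); save(im,'e.png')
import pickle; pickle.dump((im,m),open('e.pkl','wb'))
save(cv2.resize(im[60:240,190:330],None,fx=3.3,fy=3.3,interpolation=cv2.INTER_CUBIC),'e2.png')
s=sensors.sense(); print(s['tool_pos'],s['t'],m['xyz'])
E
```

```text
t: 3.3
tool_pos: [0.5267, -0.0568, 0.2745]
tcp_rot: [2.467, 1.57, -0.527]
contact_force: [0.5, -0.1, -0.2]
gripper_width: 0.0511
[ 0.52673292 -0.05656567  0.27439969] 3.35 [ 0.59989784 -0.04690843  0.24293725]
```

View pics/e.png

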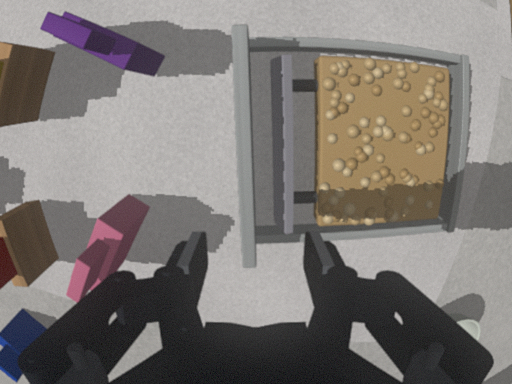

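View pics/e2.png

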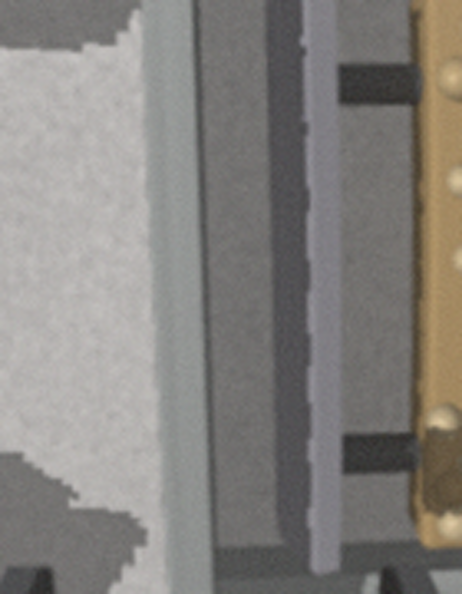

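Run:
```python
from h import *
import pickle; im,m=pickle.load(open('e.pkl','rb'))
# per-row edges in range via profile averaging: print gradient of rows averaged along rectified coordinates
# rectify plane z: sample frame-aligned grid
yaw=np.radians(8.4); ex=np.array([np.cos(yaw),np.sin(yaw),0]); ey=np.array([-np.sin(yaw),np.cos(yaw),0]); 
o=np.array([.567,-.05,0])
def prof(z,xs,vs):
    P=o+ex*xs[:,None,None]+ey*vs[None,:,None]+[0,0,z]; p=proj('wrist',m,P.reshape(-1,3)).astype(np.float32)
    return cv2.remap(im,p[:,0].reshape(len(xs),-1),p[:,1].reshape(len(xs),-1),cv2.INTER_CUBIC)
vs=np.arange(-.06,.03,.0002)
for z in (0,.04,.06):
    xs=np.arange(-.03,.07,.0005); r=prof(z,xs,vs); save(cv2.resize(r,(800,300)),f'rect{int(z*1000)}.png')
    # tilt estimate: 
    for nm,seg in (('lo',slice(0,70)),('mid',slice(70,140)),('hi',slice(140,200))):
        g=np.gradient(cv2.GaussianBlur(r[seg].astype(float).mean(2).mean(0)[None],(0,0),2)[0])
        k=[i for i in range(2,len(g)-2) if abs(g[i])>.6 and abs(g[i])==max(abs(g[i-2:i+3]))]
        print(z,nm,[(round(vs[i]*1000,1),round(g[i],1)) for i in k])
```

```text
0 lo [(np.float64(-58.4), np.float64(0.9)), (np.float64(-54.0), np.float64(-4.4)), (np.float64(-51.8), np.float64(4.3)), (np.float64(-33.4), np.float64(1.8)), (np.float64(-27.4), np.float64(1.1)), (np.float64(-25.2), np.float64(-5.9)), (np.float64(-16.2), np.float64(3.1)), (np.float64(-0.6), np.float64(-3.0)), (np.float64(1.4), np.float64(6.4)), (np.float64(8.8), np.float64(-0.7)), (np.float64(14.0), np.float64(2.7))]
0 mid [(np.float64(-57.6), np.float64(0.8)), (np.float64(-53.0), np.float64(-4.8)), (np.float64(-50.6), np.float64(4.8)), (np.float64(-32.4), np.float64(1.4)), (np.float64(-26.2), np.float64(1.3)), (np.float64(-24.2), np.float64(-6.5)), (np.float64(-15.0), np.float64(3.3)), (np.float64(0.6), np.float64(-3.5)), (np.float64(2.6), np.float64(6.7)), (np.float64(10.2), np.float64(-0.7)), (np.float64(15.2), np.float64(2.6))]
0 hi [(np.float64(-56.2), np.float64(0.8)), (np.float64(-52.0), np.float64(-4.5)), (np.float64(-49.4), np.float64(2.8)), (np.float64(-31.4), np.float64(3.7)), (np.float64(-25.0), np.float64(1.4)), (np.float64(-23.0), np.float64(-6.7)), (np.float64(-14.2),
[... 2745 characters left out ...]
at64(7.3)), (np.float64(7.2), np.float64(-0.7)), (np.float64(10.8), np.float64(3.0))]
0.06 hi [(np.float64(-57.6), np.float64(0.8)), (np.float64(-53.4), np.float64(-0.8)), (np.float64(-46.4), np.float64(0.6)), (np.float64(-42.8), np.float64(0.7)), (np.float64(-39.8), np.float64(-4.0)), (np.float64(-37.6), np.float64(2.3)), (np.float64(-24.0), np.float64(3.4)), (np.float64(-19.4), np.float64(1.1)), (np.float64(-17.8), np.float64(-6.3)), (np.float64(-11.0), np.float64(3.3)), (np.float64(1.0), np.float64(-3.7)), (np.float64(2.4), np.float64(8.4)), (np.float64(8.0), np.float64(-0.6)), (np.float64(11.0), np.float64(1.3)), (np.float64(14.0), np.float64(-1.1)), (np.float64(16.2), np.float64(-0.9))]
```

View pics/rect0.png

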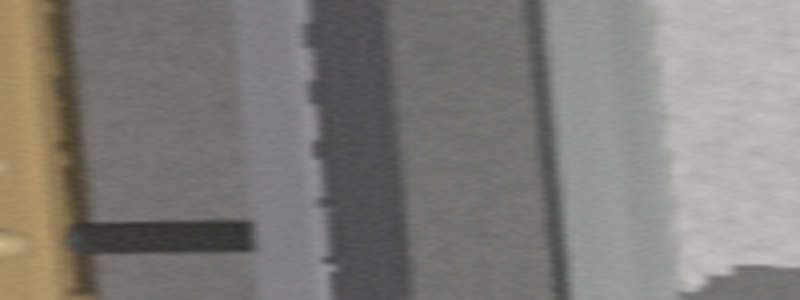

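Run:
```python
from h import *
import pickle; im,m=pickle.load(open('e.pkl','rb'))
save(cv2.resize(im[15:75,225:305],None,fx=8,fy=8,interpolation=cv2.INTER_CUBIC),'f1.png')
save(cv2.resize(im[215:275,225:305],None,fx=8,fy=8,interpolation=cv2.INTER_CUBIC),'f2.png')
```

```text
(no output)
```

View pics/f1.png

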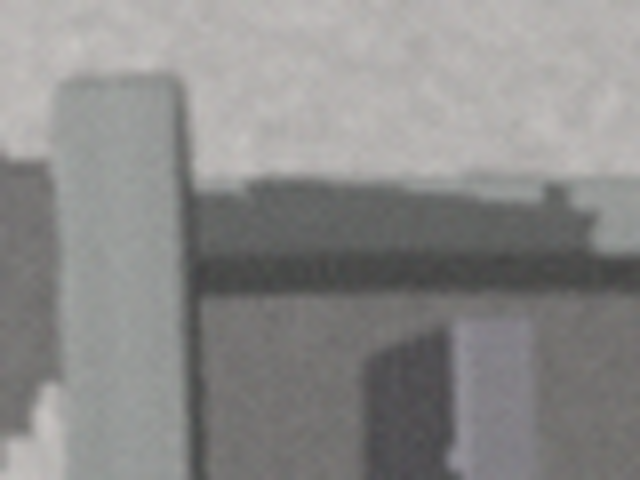

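View pics/f2.png

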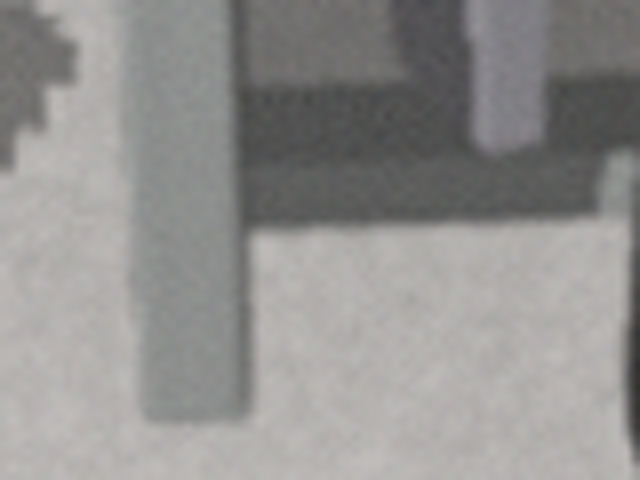

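Run:
```python
from h import *
import pickle; im,m=pickle.load(open('e.pkl','rb'))
w=onz('wrist',m,[[231.9,24.4],[247.75,24.4],[242.75,267.75],[256,267.3]],.06); p=onz('wrist',m,[[281.5,54.75],[284.75,234],[291.5,54.75],[293.1,234]],.04)
d=lambda a:np.linalg.norm(a)*1000
ang=lambda v:np.degrees(np.arctan2(v[1],v[0]))
print(w.round(4),p.round(4)); print('L',d(w[0]-w[2]),d(w[1]-w[3]),'T',d(w[0]-w[1]),d(w[2]-w[3]),ang(w[0]-w[2]),ang(w[1]-w[3]))
print('plate',d(p[0]-p[1]),ang(p[0]-p[1]),d(p[0]-p[2]))
u=(w[1]-w[3]);u/=np.linalg.norm(u);n=np.array([-u[1],u[0],0])
print('wall-in minus plate front', [(w[3]-q)@n*1000 for q in p], ((w[1]+w[3])/2).round(4))
# base line z=0: plate base and wall base
```

```text
[[ 0.6474 -0.0258  0.06  ]
 [ 0.6487 -0.0353  0.06  ]
 [ 0.4871 -0.0548  0.06  ]
 [ 0.4889 -0.0641  0.06  ]] [[ 0.636  -0.0596  0.04  ]
 [ 0.5089 -0.0831  0.04  ]
 [ 0.6372 -0.0662  0.04  ]
 [ 0.5098 -0.0894  0.04  ]]
L 162.93125819217434 162.32473221184028 T 9.619666763926118 9.481820174940015 10.260038190763623 10.215676304006342
plate 129.28790515778567 10.488594886325595 6.758239493930552
wall-in minus plate front [np.float64(21.629658191777093), np.float64(22.245496542428494), np.float64(28.387894120961874), np.float64(28.600572575989272)] [ 0.5688 -0.0497  0.06  ]
```

```bash
python3 -m crank '[[-3,-2,-1,0],[-4,-5,-2,0],[-4,-8,-3,0],[-4,-11,-4,0],[-4,-14,-5,0],[-4,-17,-6,0],[-4,-20,-7,0],[-4,-21.6,-7,0],[-4,-21.6,-7,0],[-4,-21.6,-7,0]]'
python3 - <<'E'
from h import *
import pickle
m=cams.camera_model('wrist');im=cams.read_camera('wrist'); save(im,'g.png'); pickle.dump((im,m),open('g.pkl','wb'))
s=sensors.sense(); print(s['tool_pos'],R.from_euler('xyz',s['tcp_rot']).as_matrix().round(3),s['t'])
E
```

```text
t: 4.18
tool_pos: [0.5638, 0.1687, 0.3139]
tcp_rot: [0.166, 1.57, -2.825]
contact_force: [-0.4, -0.7, -0.4]
gripper_width: 0.0511
[0.56410513 0.16726125 0.31394216] [[-0.     0.148 -0.989]
 [-0.001 -0.989 -0.148]
 [-1.     0.001  0.   ]] 4.2333
```

View pics/g.png

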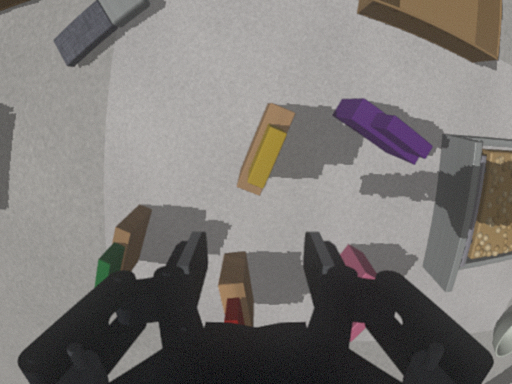

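Run:
```python
from h import *
import pickle; im,m=pickle.load(open('g.pkl','rb'))
c=cv2.resize(im[95:200,225:305],None,fx=5.5,fy=5.5,interpolation=cv2.INTER_CUBIC); save(c,'g2.png')
```

```text
(no output)
```

View pics/g2.png

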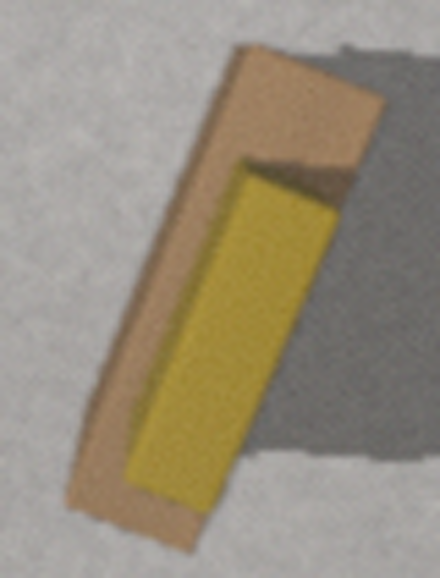

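```bash
cat >> h.py <<'E'
def ana(m,corners,z,name='wrist'):
    # corners order: far-left, far-right, near-right, near-left
    P=onz(name,m,corners,z); c=P.mean(0); d=(P[0]+P[1]-P[2]-P[3])/2; e=(P[1]+P[2]-P[0]-P[3])/2
    return c.round(4), np.linalg.norm(d).round(4), np.linalg.norm(e).round(4), np.degrees(np.arctan2(d[1],d[0])).round(1), np.degrees(np.arctan2(e[1],e[0])).round(1)
def togo(target,yaw=None):
    # yaw: world angle wanted for tool -y/+y line (deg) expressed as angle of tool z reversed (=bar x)
    s=sensors.sense(); T=R.from_euler('xyz',s['tcp_rot']).as_matrix()
    print('pos',s['tool_pos'].round(4) if hasattr(s['tool_pos'],'round') else s['tool_pos'],'F',np.round(s['contact_force'],1),'w',round(float(s['gripper_width']),4),'t',s['t'])
    print('shift cm',(100*T.T@(np.array(target)-s['tool_pos'])).round(2))
    a=np.degrees(np.arctan2(-T[1,2],-T[0,2])); print('bar-x angle',a.round(2))
    if yaw is not None: print('turn',round(a-yaw,2))
E
python3 - <<'E'
from h import *
import pickle; im,m=pickle.load(open('g.pkl','rb'))
f=lambda L:np.array(L)/5.5+[225,95]
print(ana(m,f([(247,170),(338,210),(208,513),(125,482)]),.095))
print(ana(m,f([(245,45),(385,100),(190,552),(68,505)]),.062))
a,_,_,y,_=ana(m,f([(247,170),(338,210),(208,513),(125,482)]),.095)
b=ana(m,f([(245,45),(385,100),(190,552),(68,505)]),.062)[0]
togo([(a[0]+b[0])/2,(a[1]+b[1])/2,.238],y)
E
```

```text
(array([0.6037, 0.1663, 0.095 ]), np.float64(0.0394), np.float64(0.011), np.float64(-12.9), np.float64(-103.7))
(array([0.6033, 0.1661, 0.062 ]), np.float64(0.0684), np.float64(0.0193), np.float64(-12.9), np.float64(-102.7))
pos [0.5641 0.1673 0.3139] F [ 0.4 -1.1 -0.3] w 0.0511 t 4.2333
shift cm [ 7.59  0.68 -3.88]
bar-x angle 8.51
turn 21.41
```

```bash
python3 -m crank '[[0,0.3,-1.3,7],[0,0.7,-2.6,14],[0,0.7,-3.9,21.4],[1.5,0.7,-3.9,21.4],[3.5,0.7,-3.9,21.4],[5.5,0.7,-3.9,21.4],[7,0.7,-3.9,21.4],[7.6,0.7,-3.9,21.4],[7.6,0.7,-3.9,21.4],[7.6,0.7,-3.9,21.4]]'
python3 - <<'E'
from h import *
im=cams.read_camera('wrist'); save(im,'h.png'); togo([.6035,.1662,.238],-12.9)
E
```

```text
t: 5.07
tool_pos: [0.6041, 0.1656, 0.2385]
tcp_rot: [2.237, 1.57, -1.131]
contact_force: [-0.0, 0.0, 0.1]
gripper_width: 0.0516
pos [0.6043 0.1661 0.239 ] F [-0.3  0.3  0.9] w 0.0511 t 5.1167
shift cm [0.1  0.01 0.08]
bar-x angle -12.96
turn -0.06
```

View pics/h.png

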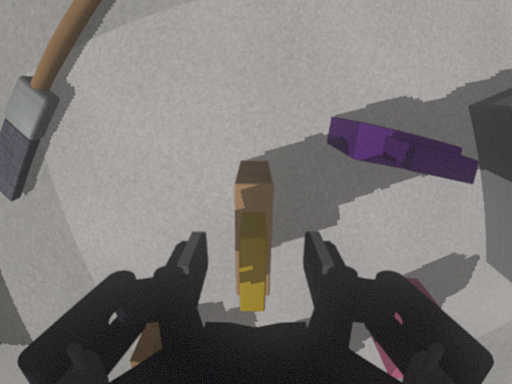

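```bash
python3 -m crank '[[0,0,0,0],[0,0,0,0],[0,0,0,0],[0,0,0,0],[0,0,0,0],[0,0,0,0],[0,0,0,0],[0,0,0,0],[-1,0,0,0],[-3,0,0,0]]' 0 40
python3 - <<'E'
from h import *
togo([.567-.003,-.0497,.238+.085],10.2)
E
```

```text
t: 5.95
tool_pos: [0.6026, 0.1664, 0.2662]
tcp_rot: [0.547, 1.566, -2.82]
contact_force: [-0.1, 0.1, -0.9]
gripper_width: 0.0114
pos [0.6026 0.1664 0.2662] F [-0.1  0.1 -0.9] w 0.0114 t 5.95
shift cm [-5.63 21.94 -1.02]
bar-x angle -12.88
turn -23.08
```

```bash
python3 -m crank '[[-3,0,0,0],[-6,0,0,0],[-8.4,2,0,-6],[-8.4,5,-0.5,-12],[-8.4,8,-1,-18],[-8.4,11,-1,-23.1],[-8.4,14,-1,-23.1],[-8.4,17,-1,-23.1],[-8.4,20,-1,-23.1],[-8.4,22.4,-1.5,-23.1]]'
python3 - <<'E'
from h import *
togo([.5707,-.0605,.315],10.2)
E
```

```text
t: 6.78
tool_pos: [0.5669, -0.0573, 0.3524]
tcp_rot: [0.374, 1.569, -2.591]
contact_force: [-0.7, -0.6, -0.8]
gripper_width: 0.0114
pos [ 0.5669 -0.0573  0.3524] F [-0.7 -0.6 -0.8] w 0.0114 t 6.7833
shift cm [ 3.74  0.38 -0.32]
bar-x angle 10.14
turn -0.06
```

```bash
python3 -m crank '[[1,0.2,-0.2,0],[2,0.3,-0.3,0],[3,0.4,-0.3,0],[3.7,0.4,-0.3,0],[3.7,0.4,-0.3,0],[3.7,0.4,-0.3,0],[3.7,0.4,-0.3,0],[3.7,0.4,-0.3,0],[3.7,0.4,-0.3,0],[3.7,0.4,-0.3,0]]'
python3 - <<'E'
from h import *
import pickle
m=cams.camera_model('wrist');im=cams.read_camera('wrist'); save(im,'i.png'); pickle.dump((im,m),open('i.pkl','wb'))
save(cv2.resize(im[60:300,190:340],None,fx=2.5,fy=2.5,interpolation=cv2.INTER_CUBIC),'i2.png')
im=cams.read_camera('scene'); save(cv2.resize(im[150:290,140:320],None,fx=4,fy=4,interpolation=cv2.INTER_CUBIC),'i3.png')
togo([.5707,-.0605,.315],10.2)
E
```

```text
t: 7.62
tool_pos: [0.5722, -0.0582, 0.3155]
tcp_rot: [2.817, 1.57, -0.146]
contact_force: [0.2, 0.0, -1.1]
gripper_width: 0.0116
pos [ 0.5721 -0.0583  0.3153] F [ 0.2  0.  -1.3] w 0.0117 t 7.7167
shift cm [0.03 0.19 0.18]
bar-x angle 10.21
turn 0.01
```

View pics/i2.png

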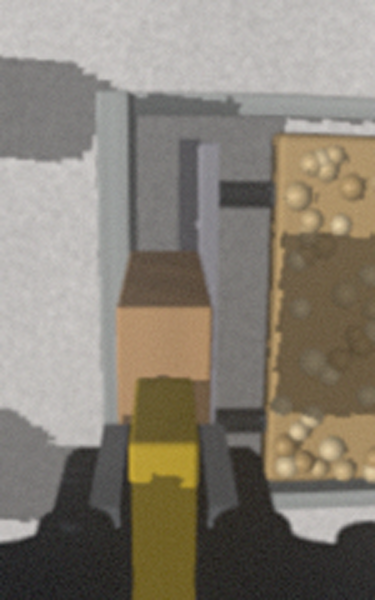

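View pics/i3.png

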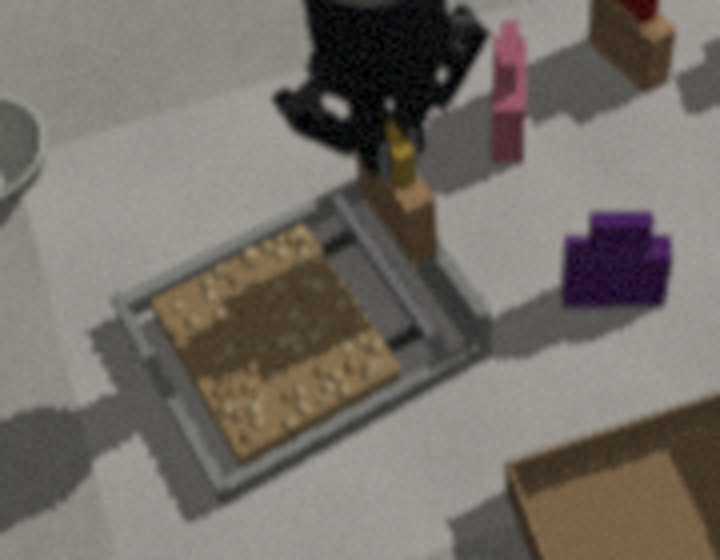

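Run:
```python
from h import *
import pickle; im,m=pickle.load(open('i.pkl','rb'))
save(cv2.resize(im[90:190,225:285],None,fx=6,fy=6,interpolation=cv2.INTER_CUBIC),'i4.png')
f=lambda L:np.array(L)/2.5+[190,60]
a=np.radians(10.2); n=np.array([-np.sin(a),np.cos(a),0]);
b=onz('wrist',m,f([(135,252),(195,252)]),.0765); w=onz('wrist',m,f([(131,110),(131,250)]),.06); p=onz('wrist',m,f([(197,150),(198,250)]),.04); t=onz('wrist',m,f([(118,305),(210,305)]),.0765+.062)
for k in (b,w,p,t): print((k@n*1000).round(1))
```

```text
[-151.8 -168.9]
[-150.3 -150. ]
[-170.9 -171.5]
[-150.6 -169.3]
```

View pics/i4.png

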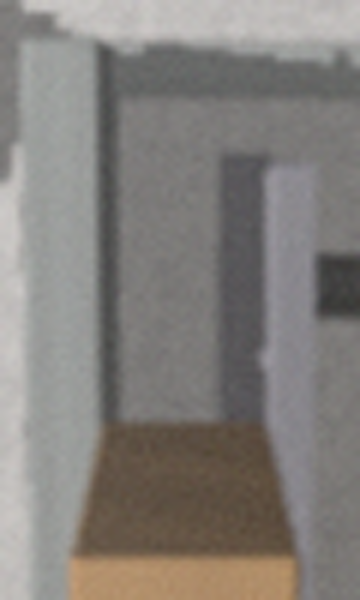

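```bash
python3 -m crank '[[0.5,0,0,0],[1,0,0,0],[1.5,0,0,0],[2,0,0,0],[2.4,0,0,0],[2.8,0,0,0],[3.2,0,0,0],[3.5,0,0,0],[3.8,0,0,0],[4,0,0,0]]'
```

```text
t: 8.55
tool_pos: [0.5721, -0.0583, 0.2747]
tcp_rot: [-0.194, 1.571, 3.126]
contact_force: [0.1, -0.0, -2.2]
gripper_width: 0.0113
```

```bash
python3 -m crank '[[0.1,0,0,0],[0.2,0,0,0],[0.3,0,0,0],[0.4,0,0,0],[0.5,0,0,0],[0.6,0,0,0],[0.7,0,0,0],[0.8,0,0,0],[0.9,0,0,0],[1,0,0,0]]'
```

```text
t: 9.38
tool_pos: [0.5723, -0.0582, 0.2653]
tcp_rot: [-3.086, 1.57, 0.234]
contact_force: [0.3, 1.0, 4.2]
gripper_width: 0.0111
```

```bash
python3 -m crank '[[0.05,0,0,0],[0.1,0,0,0],[0.15,0,0,0],[0.2,0,0,0],[0.25,0,0,0],[0.3,0,0,0],[0.3,0,0,0],[0.3,0,0,0],[0.3,0,0,0],[0.3,0,0,0]]'
```

```text
t: 10.22
tool_pos: [0.5721, -0.0583, 0.2621]
tcp_rot: [-2.956, 1.571, 0.363]
contact_force: [1.5, 2.0, 4.2]
gripper_width: 0.011
```

```bash
python3 -m crank '[[0.05,0,0,0],[0.1,0,0,0],[0.15,0,0,0],[0.2,0,0,0],[0.25,0,0,0],[0.3,0,0,0],[0.3,0,0,0],[0.3,0,0,0],[0.3,0,0,0],[0.3,0,0,0]]'
```

```text
t: 11.05
tool_pos: [0.572, -0.0583, 0.259]
tcp_rot: [-0.506, 1.571, 2.814]
contact_force: [0.8, 2.9, 4.8]
gripper_width: 0.0113
```

```bash
python3 -m crank '[[0.05,0,0,0],[0.1,0,0,0],[0.15,0,0,0],[0.2,0,0,0],[0.25,0,0,0],[0.25,0,0,0],[0.25,0,0,0],[0.25,0,0,0],[0.25,0,0,0],[0.25,0,0,0]]'
```

```text
t: 11.88
tool_pos: [0.5721, -0.0583, 0.2567]
tcp_rot: [-2.308, 1.571, 1.012]
contact_force: [-0.2, 2.8, 5.3]
gripper_width: 0.0112
```

```bash
python3 -m crank '[[0.05,0,0,0],[0.1,0,0,0],[0.15,0,0,0],[0.2,0,0,0],[0.25,0,0,0],[0.3,0,0,0],[0.35,0,0,0],[0.4,0,0,0],[0.4,0,0,0],[0.4,0,0,0]]'
python3 - <<'E'
from h import *
import pickle
m=cams.camera_model('wrist');im=cams.read_camera('wrist'); save(im,'j.png'); pickle.dump((im,m),open('j.pkl','wb'))
save(cv2.resize(im[60:300,190:340],None,fx=2.5,fy=2.5,interpolation=cv2.INTER_CUBIC),'j2.png')
im=cams.read_camera('scene'); save(cv2.resize(im[150:290,140:320],None,fx=4,fy=4,interpolation=cv2.INTER_CUBIC),'j3.png')
E
```

```text
t: 12.72
tool_pos: [0.5719, -0.0583, 0.2523]
tcp_rot: [-0.241, 1.57, 3.079]
contact_force: [0.5, 2.7, 0.5]
gripper_width: 0.0114
```

View pics/j2.png

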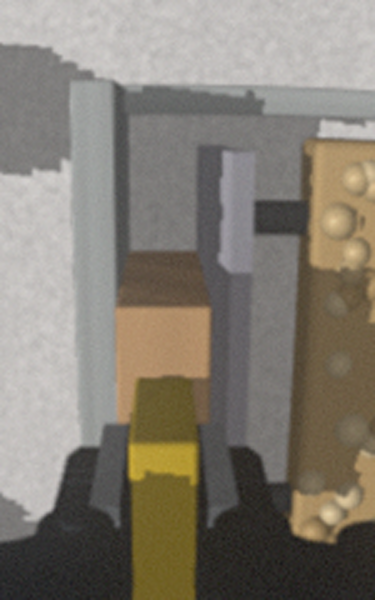

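View pics/j3.png

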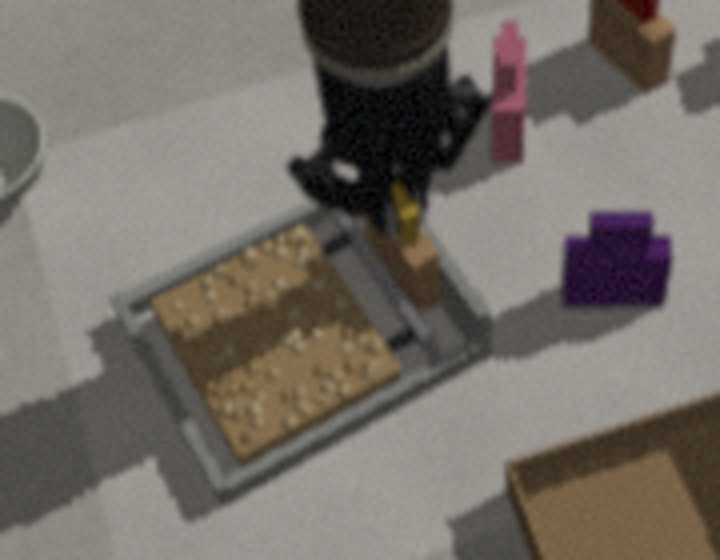

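```bash
python3 -m crank '[[0.1,0,0,0],[0.2,0,0,0],[0.3,0,0,0],[0.4,0,0,0],[0.5,0,0,0],[0.6,0,0,0],[0.7,0,0,0],[0.8,0,0,0],[0.9,0,0,0],[1,0,0,0]]'
```

```text
t: 13.65
tool_pos: [0.5721, -0.0583, 0.2425]
tcp_rot: [-3.134, 1.571, 0.186]
contact_force: [-0.5, 3.2, 3.5]
gripper_width: 0.0117
```

```bash
python3 -m crank '[[0.03,0,0,0],[0.06,0,0,0],[0.1,0,0,0],[0.13,0,0,0],[0.16,0,0,0],[0.2,0,0,0],[0.23,0,0,0],[0.26,0,0,0],[0.3,0,0,0],[0.3,0,0,0]]'
```

```text
t: 14.48
tool_pos: [0.5721, -0.0583, 0.2394]
tcp_rot: [-0.454, 1.571, 2.866]
contact_force: [-1.2, 3.6, 2.0]
gripper_width: 0.0112
```

```bash
python3 -m crank '[[0.02,0,0,0],[0.05,0,0,0],[0.07,0,0,0],[0.1,0,0,0],[0.12,0,0,0],[0.15,0,0,0],[0.15,0,0,0],[0.15,0,0,0],[0.15,0,0,0],[0.15,0,0,0]]'
```

```text
t: 15.32
tool_pos: [0.5721, -0.0582, 0.2389]
tcp_rot: [2.57, 1.57, -0.393]
contact_force: [-3.0, 4.9, 11.3]
gripper_width: 0.0114
```

```bash
python3 -m crank '[[0,0,0,0],[0,0,0,0],[0,0,0,0],[0,0,0,0],[0,0,0,0],[-1,0,0,0],[-3,0,0,0],[-5,0,0,0],[-7,0,1,0],[-8.5,0,2,0]]' 0.4
python3 - <<'E'
from h import *
import pickle
m=cams.camera_model('wrist');im=cams.read_camera('wrist'); save(im,'k.png'); pickle.dump((im,m),open('k.pkl','wb'))
im=cams.read_camera('scene'); save(cv2.resize(im[150:290,140:320],None,fx=4,fy=4,interpolation=cv2.INTER_CUBIC),'k3.png')
togo([0,0,0],10.2)
E
```

```text
t: 16.15
tool_pos: [0.5527, -0.0618, 0.3253]
tcp_rot: [2.945, 1.569, -0.018]
contact_force: [0.3, -1.2, 0.3]
gripper_width: 0.0341
pos [ 0.5522 -0.0624  0.3263] F [ 0.1 -0.4  0.5] w 0.0342 t 16.25
shift cm [ 32.39 -15.94  53.38]
bar-x angle 10.17
turn -0.03
```

View pics/k.png

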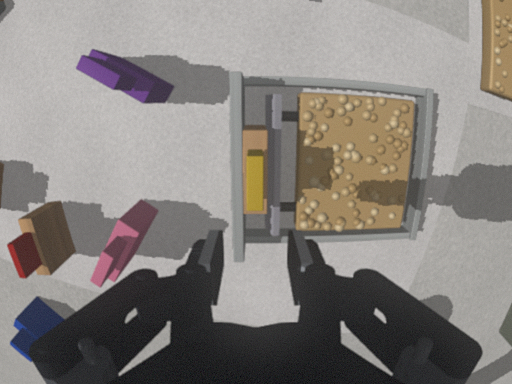

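View pics/k3.png

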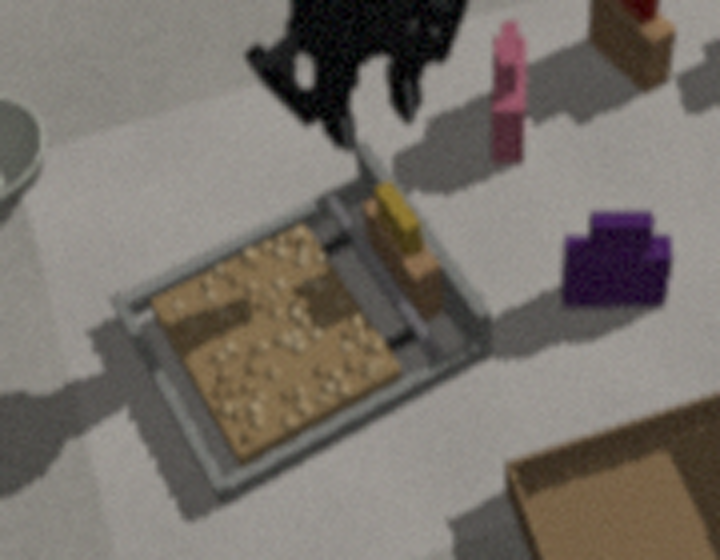

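Run:
```python
from h import *
import pickle; im,m=pickle.load(open('k.pkl','rb'))
save(cv2.resize(im[60:270,220:310],None,fx=6,fy=6,interpolation=cv2.INTER_CUBIC)[:600],'k4.png')
save(cv2.resize(im[60:270,220:310],None,fx=6,fy=6,interpolation=cv2.INTER_CUBIC)[660:],'k5.png')
```

```text
(no output)
```

View pics/k4.png

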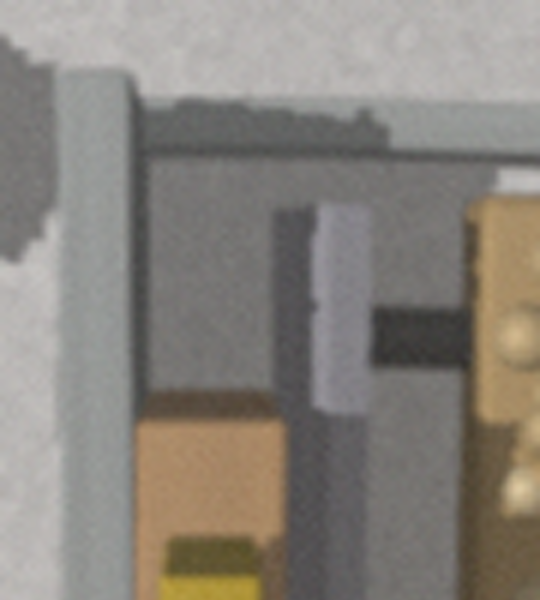

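View pics/k5.png

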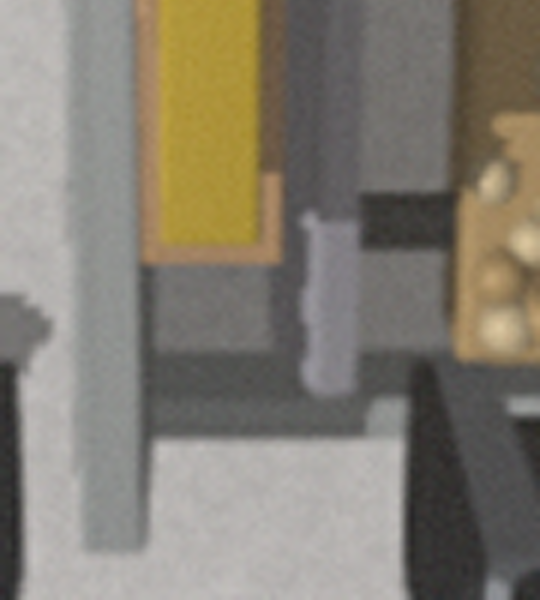

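Run:
```python
from h import *
import pickle; im,m=pickle.load(open('k.pkl','rb'))
f=lambda L:np.array(L)/6+[220,60]
print(ana(m,f([(135,418),(287,418),(280,923),(142,923)]),.062)); 
print(ana(m,f([(162,575),(262,573),(260,905),(160,905)]),.095))
w=onz('wrist',m,f([(132,72),(143,1208)]),.06); p=onz('wrist',m,f([(315,205),(303,1055)]),.04)
u=w[0]-w[1];L=np.linalg.norm(u);u/=L;n=np.array([-u[1],u[0],0]);print(L,np.degrees(np.arctan2(u[1],u[0])),w.mean(0))
print('plate',[(w[1]-q)@n*1000 for q in p],np.degrees(np.arctan2(*(p[0]-p[1])[[1,0]])))
b=onz('wrist',m,f([(135,418),(287,418),(280,923),(142,923)]),.062);print('bar',[(w[1]-q)@n*1000 for q in b],[(q-w.mean(0))@u*1000 for q in b])
```

```text
(array([ 0.5715, -0.0596,  0.062 ]), np.float64(0.0697), np.float64(0.0195), np.float64(10.2), np.float64(-79.8))
(array([ 0.5716, -0.0596,  0.095 ]), np.float64(0.0398), np.float64(0.0116), np.float64(9.9), np.float64(-79.2))
0.1620999150709011 10.170719158896807 [ 0.56893552 -0.04972093  0.06      ]
plate [np.float64(24.737362009365423), np.float64(24.68976259981308)] 10.149592954878445
bar [np.float64(0.3193539467255568), np.float64(20.020340150301998), np.float64(19.817169879957884), np.float64(0.5957187125411412)] [np.float64(35.69145209509299), np.float64(35.700408250666186), np.float64(-34.0393914390447), np.float64(-34.04387814899785)]
```

```bash
python3 -m crank '[[-2,0,3,0],[-4,0,6,0],[-6,0,9,0],[-8,0,12,0],[-10,0,15,0],[-10,0,15,0],[-10,0,15,0],[-10,0,15,0],[-10,0,15,0],[-10,0,15,0]]'
python3 - <<'E'
from h import *
im=cams.read_camera('top'); save(cv2.resize(im[130:330,120:370],None,fx=3,fy=3,interpolation=cv2.INTER_CUBIC),'l.png')
im=cams.read_camera('scene'); save(im,'l2.png')
E
```

```text
t: 17.08
tool_pos: [0.4055, -0.0882, 0.4221]
tcp_rot: [-0.539, 1.569, 2.781]
contact_force: [0.6, -0.8, -0.0]
gripper_width: 0.0339
```

View pics/l.png

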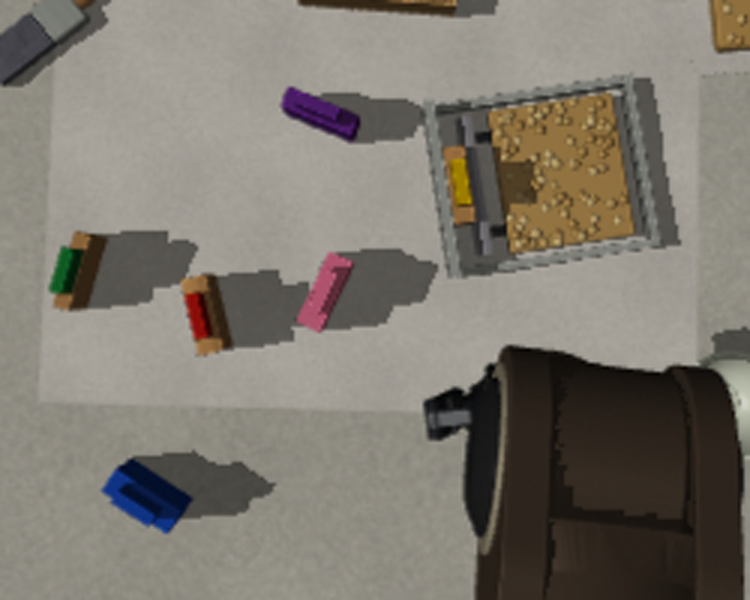

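View pics/l2.png

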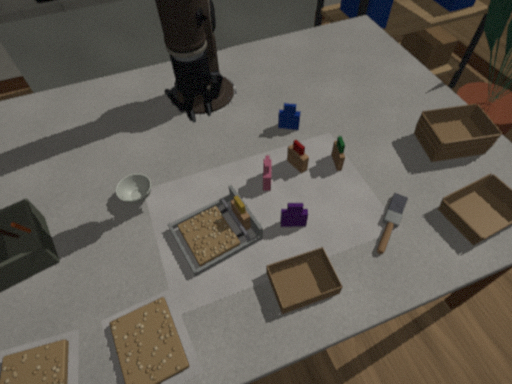

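Yellow stands in the gap at (460,183) in the crop. Red (200,315) and green (75,270) are untouched and upright. Nothing else has moved.

```bash
python3 -c "
from station import manip
print(manip.job_done())"
```

```text
the job is handed in; nothing more can be done
None
```

I put the yellow bar (20 mm) in the gap. It went fully down onto the bench with a light push that read about 11 N at the end, and I handed the job in after about 17 s of robot time.

- **Fit:** After release the bar stood upright, parallel to the wall within about 0.3° and within 0.6 mm of its face. The sprung plate had been pushed back about 2.7 mm, so it holds the bar lightly.
- **Only yellow was tried:** From the plate's movement the gap was about 17.3 mm. Red (24 mm) would need about 6.7 mm of travel and the plate stops at 4.2 mm, so I did not try it. Green is thinner than a bar that fits, so I did not try it either.
- **Other things:** Red and green still stand upright in their starting places, clear of the frame. The box, brush, bowl and the blue, pink and purple look-alikes were not touched.
- **Disagreement:** My first camera estimate of the gap was 15 to 15.7 mm, which would have meant green. The actual insertion showed that it was about 2 mm too small. Red stays too thick by either figure.

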